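# Seat the strainer of a citrus press

### The job

The strainer plate of the citrus press is sitting high in the juice dish because it is turned the wrong way. Turn it round with a fingertip, pushing its upright tabs, until the notch in its rim is over the locating pin of the dish, then press the plate gently down until it is fully home. Do not lift or pinch the strainer, and leave the bowl, the reamer, the egg cup and the pastry wheel where they stand.

Things in the scene. Friction and masses are not known exactly. Their poses are not given: they have to be found in the camera images.
- press: white and steel citrus press, fixed to the counter, 156 mm wide and 172 mm high; origin under its centre on the counter, z up. A steel spout sticks out to its -x side (to 145 mm from the axis, 88 to 131 mm high) and ends over the blue bowl. On top an open round steel juice dish, inside radius 74 mm at the strainer; in its middle a steel chimney of radius 14.5 mm and, on it, a drive spindle of radius 6 mm that reaches to 184 mm above the counter
- dish_rim (a point): centre of the dish's mouth, on the press's axis, 170 mm above the counter; the rim has an outside radius of 85 mm
- pin (a point): tip of the steel locating pin, an upright round pin 10 mm thick with a round tip, fixed in the dish 64 mm from the axis on the side opposite the spout, at the foot of a 6 mm thick rib that runs up the inside of the dish wall (69 mm from the axis outwards) to 164 mm above the counter and shows beside the strainer's rim; its tip is 146 mm above the counter, 1 mm below the raised strainer. Until the notch is over it, the strainer's rim hides the pin's inner half
- strainer: the strainer; origin at the centre of the plate, on the press's axis, at the plate's upper face, x axis towards the notch (at the start 151 mm above the counter, 139 mm when fully home). The strainer is a white slotted plastic disc of radius 64 mm, 4 mm thick, with a collar of radius 21.5 mm, 6 mm high, at its centre round the chimney. It turns either way without end about the press's axis, with a light drag (about 1 N at a tab), and stays as it is left
- notch (a point): middle of the mouth of the strainer's rim notch, at the plate's upper face, 64 mm from the axis; the notch is 13 mm wide and 11 mm deep. At the start it is at least 40 degrees from the pin, either way round
- tab_left (a point): middle of the upper edge of one of the strainer's two upright tabs, 45 mm from the axis, 90 degrees anticlockwise (from above) from the notch. Each tab is a radial fin 5 mm thick, 20 mm long (35 to 55 mm from the axis) and 18 mm high above the plate
- tab_right (a point): the same point of the other tab, 90 degrees clockwise from the notch
- seat_depth (a joint): how far the strainer has been pressed down: 0 m at the start, 0.012 m when fully home, negative if it is lifted. The collar grips the chimney, so it stays up by itself and goes down under about 6 N on the plate or on a tab; the pin stops it after 1 to 3 mm unless the notch is over the pin (within about 2 mm). Once down it stays. The plate stays level wherever it is pressed. More than 35 N of pressing or pinching would harm it
- bowl: blue plastic bowl, 110 mm across, 58 mm high, under the spout; origin under its centre
- reamer: white ribbed reamer cone of the press, 74 mm across, 52 mm high, standing loose on the counter; origin under its centre
- egg_cup: white ceramic egg cup, 50 mm across, 62 mm high; origin under its centre
- pastry_wheel: beech pastry wheel lying on the counter, 160 mm long, along its x axis with the wheel at +x, 38 mm high; origin on the counter at the wheel end of the handle

How it is judged (in metres and radians):
At the end, for the whole second after the job is handed in: The strainer is down to within 1.5 mm of its full 12 mm of travel, its notch is within 4 mm of the pin seen from above, and the bowl, the reamer, the egg cup and the pastry wheel are within 20 mm of where they started (value of joint seat_depth above 0.0105 m and horizontal distance between notch and pin below 0.004 m and distance of each of bowl, reamer, egg_cup, pastry_wheel from where it was at the start of the episode below 0.02 m); the robot touches nothing.
It fails at once if the strainer is lifted more than 3 mm above where it started (value of joint seat_depth below -0.003 m).
It fails at once if the strainer is pinched or forced with more than 35 N (contact force between the fingers and strainer above 35 N).
It fails at once if the bowl, the reamer, the egg cup or the pastry wheel is moved more than 20 mm (distance of any of bowl, reamer, egg_cup, pastry_wheel from where it was at the start of the episode above 0.02 m).
It also fails if it takes over 48 s, if anything falls off the work surface, if the arm or the gripper's body presses on something with over 40 N, if the wrist force passes 120 N, or if a joint passes its speed limit or range.

### The arm

A 6-joint arm with a two-finger parallel gripper is mounted at the origin on the work surface. World frame = base frame: x ahead of the robot, y to its left, z up, the work surface at z = 0. Lengths are in mm, angles in rad, forces in N, time in s.
With the tool pointing down it reaches from about 300 to 775 mm from the base axis. Payload 14.6 kg.
Tool frame: the origin (TCP) lies between the finger pads; the fingertips stand 8 mm ahead of it and the grasp point (between the pads) lies 11 mm behind it; z points along the fingers, y is the direction in which the jaws open and shut (so a half turn about z gives the same grasp; the last joint's range is limited). The gripper opens to 94 mm and grips with 3 to 60 N. Pads are 16 mm wide; open, the fingers measure 119 mm over their backs; the gripper's body (75 mm by 177 mm) begins 78 mm behind the grasp point.
Start: joints at [1.113, 0.3, 1.521, -0, 1.321, -0.067], TCP at [209.507, 508.523, 213.446] pointing down, gripper open.
Joint ranges: [-3.03, 3.03], [-0.79, 2.21], [0.23, 2.52], [-1.04, 4.18], [0, 3.07], [-2.55, 2.55]. Speed limits (rad/s): [2.22, 2.22, 2.57, 3.14, 3.14, 3.14].

### API

Orientations are given as [roll, pitch, yaw] about the fixed x, y, z axes, in that order (R = Rz(yaw) Ry(pitch) Rx(roll)).
In Python, from cell import manip gives the robot as it stands. The module is installed in compiled form; this text tells all that it offers.
- The arm moves only by the tool send_rows, never from a script. Its argument "series" is a list that holds one entry, the list of rows, each a list of 5 numbers: the opening, from 0 (shut) to 1 (fully open), then the shift along the tool's x, y, z in mm, then the turn about the tool's z in degrees. In form: [[[gripper, dx, dy, dz, roll], ...]]. A call has 1 to 10 rows; each row is the pose to reach, as a shift and turn from the pose commanded when the call began, along the tool's axes at that moment; what a row does not reach only later rows make up. A row lasts 1/10 s, in which the tool goes at most 50 mm and 8.59 degrees, less where a joint would pass 70% of its speed; a pose out of reach is approached as far as the arm can. A call with a gripper value outside its range is refused whole. The fingers move at their own pace and stop on an object; "newtons" is the grip in N (left out, the last holds). Time passes only in rows, so rows that repeat a pose let the fingers close. It gives the time, the measured TCP pose, the force and the opening at its end, in the units of the state.
- manip.read_state(): the state, without advancing time (a new reading comes with each control period).
- manip.camera(name): name is "side" or "top"; returns a dict with "img" (480x640x3 uint8, red, green, blue), "vfov" (degrees; the focal length in pixels is half the picture's height over the tangent of half this angle, whatever the lens; pixels are square), "cx", "cy" (the principal point, pixels), "pose" (4x4, takes a point from camera to world coordinates). Camera axes: x right, y down, z forward; pixel columns grow to the right and rows downward; lengths in mm; the calibration is good to about 2 mm. A picture is of the moment at which its call begins. There is no depth.
- manip.sign_off(): hands the job in, once; it reports no verdict.
Trained networks look in a picture, given as the dict that the camera call returned (one of the last four; its "shot" number tells which), for a name from the list of things; names that differ only in an ending like _2 or _b are one class to them, and where a whole thing is asked for, a point or a joint stands for the part that bears it (a point fixed in the world has none). Each returns a list of dicts, best first, with "conf" (0 to 1); they miss things now and then, are a little off and sometimes report something else, mostly with a low value. They report only what shows in the picture. A call takes as long as a camera call.
- manip.find_in(target, picture): "rect" ([left, top, width, height] in pixels, round what is visible of it).
- manip.silhouettes(target, picture): "pixels" (480x640 bool, what is visible of it) and "rect" ([left, top, width, height] in pixels, round what is visible of it).
The state is a dict: "clock": time; "joints": joint angles; "qd": joint speeds; "effort": joint torques, N m; "eef_pos": TCP position; "eef_rot": TCP orientation; "wrist_force": force on the tool from outside, world axes, zero at the start; "moment": the same for the moment, N m; "finger_gap": finger opening in mm.
Only numpy, scipy, OpenCV 4.12 (cv2) and the standard library are available. Lean on these libraries where they do the work, as an engineer would, in place of code of your own. Each camera call takes 0.05 s, during which the arm holds its last target. There are 200 camera calls.

## Working session

There is one attempt and no reset: what is moved stays moved. The work goes in short steps, Python scripts to look and compute and a tool call to move; the robot and the scene stay as the last step left them, time stands still between calls to the robot, and variables do not carry over. Pictures are saved under pics/ and viewed, about 8 in all and at most 12, crops included, and the job is handed in when it is done.

Besides the shell and the picture viewer there is one more tool, called after "Call:" by a JSON object that holds its "api" and its "payload", one argument or row to a line. send_rows: Moves the arm, as the interface text tells. Its arguments: {"type":"object","properties":{"series":{"type":"array"},"newtons":{"type":"number"}},"required":["series"]}

```bash
mkdir -p pics
cat > h.py <<'E'
import numpy as np,cv2
from cell import manip
def K(c):
    h=c["img"].shape[0]; return h/2/np.tan(np.radians(c["vfov"])/2)
def ray(c,u,v,z):
    f=K(c); P=np.array(c["pose"]); d=P[:3,:3]@np.array([(u-c["cx"])/f,(v-c["cy"])/f,1]); o=P[:3,3]
    return o+d*(z-o[2])/d[2]
def proj(c,p):
    f=K(c); P=np.array(c["pose"]); q=P[:3,:3].T@(np.array(p,float)-P[:3,3]); return np.array([c["cx"]+f*q[0]/q[2],c["cy"]+f*q[1]/q[2]])
def save(c,n): cv2.imwrite("pics/"+n,c["img"][:,:,::-1])
E
python3 - <<'E'
from h import *
import json
print(manip.read_state())
for n in("top","side"):
    c=manip.camera(n); save(c,n+"0.png"); print(n,c["vfov"],c["cx"],c["cy"],np.round(c["pose"],3).tolist())
    for t in("press","dish_rim","pin","notch","tab_left","tab_right","strainer"):
        print(t,[(np.round(r["rect"],1).tolist(),round(r["conf"],2)) for r in manip.find_in(t,c)[:3]])
E
```

```text
{'clock': 0.0, 'joints': array([ 1.11339596e+00,  3.00454010e-01,  1.52159942e+00, -3.38101756e-06,
        1.32068353e+00, -6.65912916e-02]), 'qd': array([-0.00036612,  0.00119832,  0.00040727,  0.00011908,  0.00045886,
        0.0008169 ]), 'effort': array([-5.88295225e-04, -5.31806874e+01, -3.52731049e+01,  7.08709541e-02,
        2.44980451e-02, -6.70662280e-05]), 'eef_pos': array([209.40043201, 508.29984494, 212.88793682]), 'eef_rot': array([-3.14045066e+00, -7.28771019e-05,  2.75078438e+00]), 'wrist_force': array([ 0.10109435, -0.04208582, -0.132036  ]), 'moment': array([-0.03078761,  0.05785702,  0.03469716]), 'finger_gap': 93.80579825984971}
top 55.73173420591912 323.5101659031867 243.1538960955006 [[-0.009, -0.995, 0.095, 494.068], [-1.0, 0.01, 0.006, 4.096], [-0.007, -0.095, -0.995, 1240.017], [0.0, 0.0, 0.0, 1.0]]
press [([248.3, 201.2, 69.0, 101.3], 0.18)]
dish_rim [([248.9, 204.2, 68.0, 98.7], 0.56)]
pin [([246.6, 203.3, 72.6, 98.9], 0.93)]
notch [([260.5, 216.7, 51.4, 54.3], 0.88)]
tab_left [([259.8, 218.0, 50.8, 53.0], 0.76)]
tab_right [([257.6, 218.9, 51.8, 51.7], 0.75)]
strainer [([259.6, 215.4, 52.9, 54.3], 0.76)]
side 44.81039269235096 325.89790718530884 245.9392645101297 [[0.856, -0.373, 0.358, 113.394], [-0.517, -0.614, 0.597, -780.721], [-0.003, -0.696, -0.718, 1042.382], [0.0, 0.0, 0.0, 1.0]]
press [([249.2, 166.5, 100.2, 98.6], 0.89), ([280.6, 180.5, 54.2, 38.1], 0.27)]
dish_rim [([249.2, 170.5, 103.3, 99.9], 0.72)]
pin [([251.4, 169.6, 101.0, 96.9], 0.73)]
notch [([278.0, 183.0, 59.0, 37.6], 0.81), ([201.2, 181.6, 19.5, 29.1], 0.61), ([248.8, 169.4, 106.4, 97.7], 0.51)]
tab_left [([279.6, 181.1, 56.9, 34.5], 0.82)]
tab_right [([281.3, 184.4, 56.1, 32.0], 0.7)]
strainer [([282.7, 186.5, 55.8, 32.4], 0.84)]
```

Run:
```python
import cv2,numpy as np
a=cv2.imread("pics/top0.png");b=cv2.imread("pics/side0.png")
x=cv2.resize(a[190:310,235:331],None,fx=5,fy=5,interpolation=3)
y=cv2.resize(b[155:275,240:340+20],None,fx=2.5*2,fy=5,interpolation=3)[:, :]
y=cv2.resize(b[160:240,265:350],None,fx=3.7,fy=3.7,interpolation=3)
z=cv2.resize(a,(320,240)) 
cv=np.zeros((600,800,3),np.uint8)
cv[:600,:480]=x; cv[:y.shape[0],482:482+y.shape[1]]=y[:, :318]; cv[300:540,480:800]=cv2.resize(b,(320,240))
cv2.imwrite("pics/m0.png",cv)
```

```text
(no output)
```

View pics/m0.png

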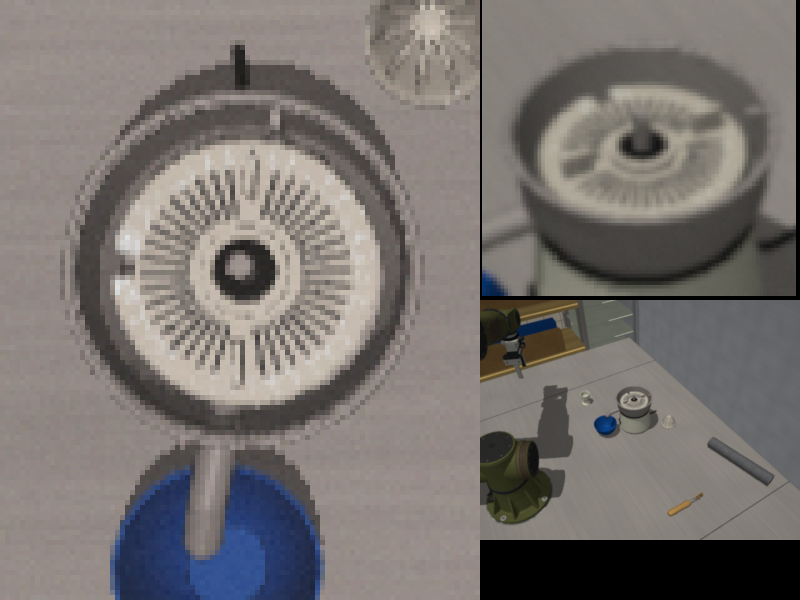

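View pics/top0.png

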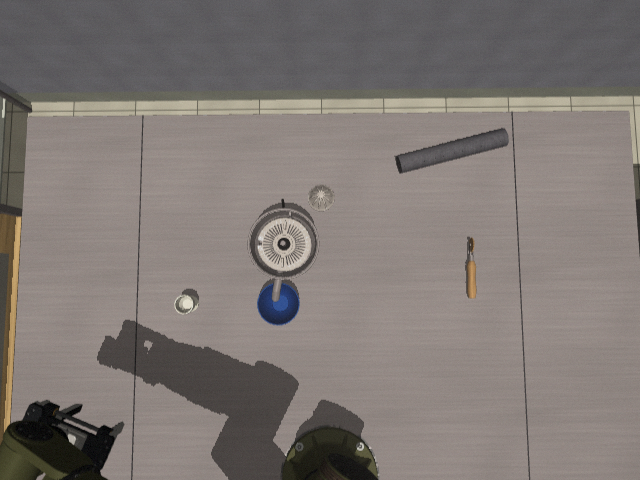

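The overview shows the press at about (284,243), the spout towards the robot, and the reamer at (321,197). In the close-up the notch is at about (260,244), towards +y. The rib is at (290,214), towards +x, and the tabs are at about (285,225) and (283,262).

```bash
cat >> h.py <<'E'
def centre(c):
    m=manip.silhouettes("strainer",c)[0]["pixels"].astype(np.uint8)
    k=max(cv2.findContours(m,0,2)[0],key=cv2.contourArea); h=cv2.convexHull(k)
    e=cv2.fitEllipse(h); return e
E
python3 - <<'E'
from h import *
c=manip.camera("top"); s=manip.camera("side")
for n,q in(("top",c),("side",s)):
    e=centre(q); print(n,np.round(e[0],1),np.round(e[1],1),ray(q,*e[0],151).round(1))
    m=manip.silhouettes("dish_rim",q)
    if m: print(m[0]["rect"])
for t,u,v,z in(("spindle",283.0,243.2,184),("notch",259.8,243.6,151),("tabA",285.4,225,169),("tabB",283,262,169),("rib",290.2,214.4,160),("spoutend",276,300,115)):
    print(t,ray(c,u,v,z).round(1))
for t in("bowl","reamer","egg_cup"):
    for q in(c,s):
        r=manip.find_in(t,q)[0]["rect"]; print(t,ray(q,r[0]+r[2]/2,r[1]+r[3]/2,30).round(0))
ax=ray(c,283,243.2,184); print("side spindle",proj(s,ax), "sidenotch",ray(s,296.9,186.2,151),"siderib",ray(s,265+757/3.7-130.3,160+112/3.7,164))
E
```

```text
top [283.8 244.2] [52.7 53.5] [595.9 106.6 151. ]
[249.6, 204.3, 67.0, 98.0]
side [307.2 200.7] [34.8 56.7] [596.  106.4 151. ]
[253.3, 175.2, 99.7, 93.5]
spindle [595.3 105.5 184. ]
notch [598.  164.6 151. ]
tabA [640.2 101.2 169. ]
tabB [552.1 106.9 169. ]
rib [667.   90.4 160. ]
spoutend [461.6 129.4 115. ]
bowl [448. 137.  30.]
bowl [453. 146.  30.]
reamer [734.  15.  30.]
reamer [730.  12.  30.]
egg_cup [583. 121.  30.]
egg_cup [457. 373.  30.]
side spindle [306.75392814 190.1138255 ] sidenotch [600.94249391 164.02409322 151.        ] siderib [670.57438761  86.44405439 164.        ]
```

```bash
cat >> h.py <<'E'
AX=np.array([595.7,106.0])
def rows(start,targets):
    """start,targets: (x,y,z,yawdeg) tool down -> rows in tool axes"""
    y=np.radians(start[3]); R=np.array([[np.cos(y),np.sin(y),0],[np.sin(y),-np.cos(y),0],[0,0,-1]])
    return [[0]+np.round(R.T@(np.array(t[:3])-start[:3]),1).tolist()+[round(start[3]-t[3],1)] for t in targets]
def arc(th,z,r=45): a=np.radians(th); return (AX[0]+r*np.cos(a),AX[1]+r*np.sin(a),z,th+90)
E
python3 - <<'E'
from h import *
print(rows((209.5,508.5,213.4,157.6),[arc(22,240),arc(22,200)]))
E
```

```text
[[0, -542.6, -193.5, -26.6, 45.6], [0, -542.6, -193.5, 13.4, 45.6]]
```

Call:
{"api": "send_rows", "payload": {
  "series": [
    [[0, -40, -14, -26.6, 5], [0, -80, -28.5, -26.6, 10], [0, -120, -43, -26.6, 15], [0, -160, -57, -26.6, 20], [0, -200, -71, -26.6, 25], [0, -240, -85.6, -26.6, 30], [0, -280, -100, -26.6, 35], [0, -320, -114, -26.6, 40], [0, -350, -125, -26.6, 45.6], [0, -370, -132, -26.6, 45.6]]
  ],
  "newtons": 10
}}

```text
clock: 2.4
eef_pos: [502.7, 243.8, 239.9]
eef_rot: [-3.142, 0.0, 1.95]
wrist_force: [-0.1, 0.3, -0.0]
finger_gap: 17.4
```

Run:
```python
from h import *
s=manip.read_state(); print(s["clock"],s["eef_pos"],s["eef_rot"],s["finger_gap"])
a=np.radians(157.6)
x=209.5+np.cos(a)*-370+np.sin(a)*-132; y=508.5+np.sin(a)*-370-np.cos(a)*-132
print(x,y); print(rows((x,y,240,112),[arc(22,240),arc(22,185)]))
```

```text
2.4 [502.72735626 243.7669706  239.9374276 ] [-3.14150949e+00  1.19587895e-04  1.94980412e+00] 17.43213068960863
501.28074275831966 245.4638843135732
[[0, -164.7, 80.3, 0.0, 0], [0, -164.7, 80.3, 55.0, 0]]
```

Call:
{"api": "send_rows", "payload": {
  "series": [
    [[0, -40, 20, 0, 0], [0, -80, 39, 0, 0], [0, -120, 58.5, 0, 0], [0, -150, 73, 0, 0], [0, -164.7, 80.3, 0, 0], [0, -164.7, 80.3, 0, 0], [0, -164.7, 80.3, 25, 0], [0, -164.7, 80.3, 40, 0], [0, -164.7, 80.3, 50, 0], [0, -164.7, 80.3, 50, 0]]
  ]
}}

```text
clock: 3.4
eef_pos: [636.7, 123.4, 188.8]
eef_rot: [-3.139, -0.001, 1.956]
wrist_force: [0.6, -0.2, -0.6]
finger_gap: 0.5
```

Run:
```python
from h import *
s=manip.read_state(); print(s["clock"],s["eef_pos"],s["eef_rot"],s["finger_gap"], arc(22,190))
c=manip.camera("top"); d=manip.camera("side")
x=cv2.resize(c["img"][190:310,235:315],None,fx=5,fy=5,interpolation=3)
y=cv2.resize(d["img"][150:270,265:345],None,fx=5,fy=5,interpolation=3)
cv2.imwrite("pics/m1.png",np.hstack([x,y])[:,:,::-1])
p=arc(22,182); print(proj(c,p[:3]),proj(d,p[:3]))
```

```text
3.4 [636.71140313 123.42104822 188.77432543] [-3.13939074e+00 -5.85408690e-04  1.95562842e+00] 0.473083997333293 (np.float64(637.4232734555055), np.float64(122.85729670371605), 190, 112)
[275.68429051 225.5083289 ] [318.86602043 180.40376231]
```

View pics/m1.png

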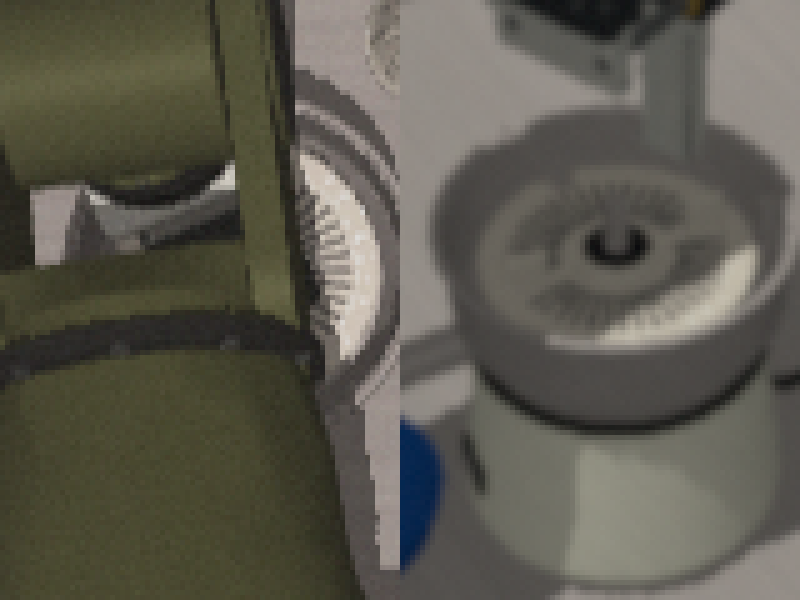

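The side view shows the closed fingertips at about (320,180), over the plate between the notch and the far tab, as projected. The arm hides the top view. Next I go down beside the tab and sweep clockwise.

Run:
```python
from h import *
T=lambda a,b:[arc(t,164) for t in np.linspace(a,b,11)[1:]]
for a,b in((22,-23),(-23,-68)): print(rows(arc(a,164),T(a,b)))
print(rows(arc(-68,164),[arc(t,164) for t in (-72,-75,-78,-80,-82,-83,-84)]))
```

```text
[[0, -3.5, -0.1, 0.0, np.float64(4.5)], [0, -7.0, -0.6, 0.0, np.float64(9.0)], [0, -10.5, -1.2, 0.0, np.float64(13.5)], [0, -13.9, -2.2, 0.0, np.float64(18.0)], [0, -17.2, -3.4, 0.0, np.float64(22.5)], [0, -20.4, -4.9, 0.0, np.float64(27.0)], [0, -23.5, -6.6, 0.0, np.float64(31.5)], [0, -26.5, -8.6, 0.0, np.float64(36.0)], [0, -29.2, -10.8, 0.0, np.float64(40.5)], [0, -31.8, -13.2, 0.0, np.float64(45.0)]]
[[0, -3.5, -0.1, 0.0, np.float64(4.5)], [0, -7.0, -0.6, 0.0, np.float64(9.0)], [0, -10.5, -1.2, 0.0, np.float64(13.5)], [0, -13.9, -2.2, 0.0, np.float64(18.0)], [0, -17.2, -3.4, 0.0, np.float64(22.5)], [0, -20.4, -4.9, 0.0, np.float64(27.0)], [0, -23.5, -6.6, 0.0, np.float64(31.5)], [0, -26.5, -8.6, 0.0, np.float64(36.0)], [0, -29.2, -10.8, 0.0, np.float64(40.5)], [0, -31.8, -13.2, 0.0, np.float64(45.0)]]
[[0, -3.1, -0.1, 0.0, 4], [0, -5.5, -0.3, 0.0, 7], [0, -7.8, -0.7, 0.0, 10], [0, -9.4, -1.0, 0.0, 12], [0, -10.9, -1.3, 0.0, 14], [0, -11.6, -1.5, 0.0, 15], [0, -12.4, -1.7, 0.0, 16]]
```

Call:
{"api": "send_rows", "payload": {
  "series": [
    [[0, 0, 0, 10, 0], [0, 0, 0, 20, 0], [0, 0, 0, 26, 0], [0, 0, 0, 26, 0], [0, 0, 0, 26, 0]]
  ]
}}

```text
clock: 4.0
eef_pos: [637.5, 122.9, 164.1]
eef_rot: [-3.142, 0.0, 1.955]
wrist_force: [-0.7, 0.9, -0.1]
finger_gap: 0.8
```

Call:
{"api": "send_rows", "payload": {
  "series": [
    [[0, -3.5, -0.1, 0, 4.5], [0, -7.0, -0.6, 0, 9], [0, -10.5, -1.2, 0, 13.5], [0, -13.9, -2.2, 0, 18], [0, -17.2, -3.4, 0, 22.5], [0, -20.4, -4.9, 0, 27], [0, -23.5, -6.6, 0, 31.5], [0, -26.5, -8.6, 0, 36], [0, -29.2, -10.8, 0, 40.5], [0, -31.8, -13.2, 0, 45]]
  ]
}}

```text
clock: 5.0
eef_pos: [637.5, 88.5, 164.6]
eef_rot: [3.141, -0.001, 1.166]
wrist_force: [1.9, 0.7, 0.3]
finger_gap: 0.7
```

Call:
{"api": "send_rows", "payload": {
  "series": [
    [[0, -3.5, -0.1, 0, 4.5], [0, -7.0, -0.6, 0, 9], [0, -10.5, -1.2, 0, 13.5], [0, -13.9, -2.2, 0, 18], [0, -17.2, -3.4, 0, 22.5], [0, -20.4, -4.9, 0, 27], [0, -23.5, -6.6, 0, 31.5], [0, -26.5, -8.6, 0, 36], [0, -29.2, -10.8, 0, 40.5], [0, -31.8, -13.2, 0, 45]]
  ]
}}

```text
clock: 6.0
eef_pos: [612.9, 64.2, 164.7]
eef_rot: [3.141, -0.001, 0.381]
wrist_force: [0.6, -0.4, -0.1]
finger_gap: 1.0
```

Call:
{"api": "send_rows", "payload": {
  "series": [
    [[0, -3.1, -0.1, 0, 4], [0, -5.5, -0.3, 0, 7], [0, -7.8, -0.7, 0, 10], [0, -9.4, -1.0, 0, 12], [0, -10.9, -1.3, 0, 14], [0, -11.6, -1.5, 0, 15], [0, -12.4, -1.7, 0, 16], [0, -12.4, -1.7, 0, 16]]
  ]
}}

```text
clock: 6.8
eef_pos: [600.6, 61.3, 164.4]
eef_rot: [-3.142, -0.001, 0.105]
wrist_force: [1.4, -0.6, 1.0]
finger_gap: 0.8
```

Run:
```python
from h import *
s=manip.read_state(); print(s["clock"],s["eef_pos"],s["eef_rot"],s["wrist_force"], arc(-84,164))
c=manip.camera("top"); d=manip.camera("side")
x=cv2.resize(c["img"][195:300,240:320],None,fx=5,fy=5,interpolation=3)
y=cv2.resize(d["img"][160:265,265:345],None,fx=5,fy=5,interpolation=3)
cv2.imwrite("pics/m2.png",np.hstack([x,y])[:,:,::-1])
```

```text
6.8 [600.61544474  61.323317   164.35406843] [-3.14158981e+00 -6.20842367e-04  1.04599191e-01] [ 1.42947374 -0.55355047  0.97857973] (np.float64(600.4037808470445), np.float64(61.2465147084277), 164, 6)
```

View pics/m2.png

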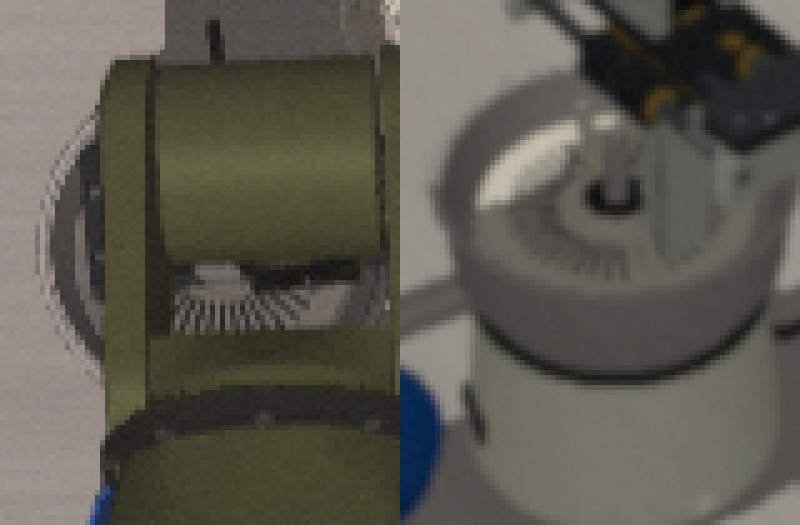

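Call:
{"api": "send_rows", "payload": {
  "series": [
    [[0, 2, 0, 0, 0], [0, 4, 0, 0, 0], [0, 4, 0, -30, 0], [0, 4, 0, -60, 0], [0, 4, 40, -70, 0], [0, 0, 80, -70, 0], [0, -40, 120, -70, 0], [0, -80, 150, -70, 0], [0, -120, 170, -70, 0], [0, -120, 170, -70, 0]]
  ]
}}

```text
clock: 7.9
eef_pos: [495.8, -122.7, 234.2]
eef_rot: [3.141, 0.001, 0.102]
wrist_force: [0.2, 0.2, 0.2]
finger_gap: 0.6
```

```bash
cat > look.py <<'E'
from h import *
import sys
s=manip.read_state(); print(s["clock"],s["eef_pos"],s["eef_rot"],s["wrist_force"])
c=[manip.camera("top") for _ in range(2)]; d=[manip.camera("side") for _ in range(2)]
c[0]["img"]=np.mean([q["img"] for q in c],0).astype(np.uint8);d[0]["img"]=np.mean([q["img"] for q in d],0).astype(np.uint8)
# rectify both onto the plate plane z=151, 400 px = 160mm about axis, +x up, +y left
def rect(q,z):
    w=[(AX[0]+a,AX[1]+b) for a,b in((80,80),(80,-80),(-80,-80),(-80,80))]
    src=np.float32([proj(q,(*p,z)) for p in w]); H=cv2.getPerspectiveTransform(src,np.float32([(0,0),(400,0),(400,400),(0,400)]))
    return cv2.warpPerspective(q["img"],H,(400,400),flags=cv2.INTER_CUBIC)
z=float(sys.argv[2])
im=np.hstack([rect(c[0],z),rect(d[0],z)])
cv2.imwrite("pics/"+sys.argv[1],im[:,:,::-1])
E
python3 look.py m3.png 151
```

```text
7.9 [ 495.83284748 -122.67453617  234.22007532] [3.14141127e+00 8.17150921e-04 1.01606481e-01] [0.23306467 0.20601696 0.19774319]
```

View pics/m3.png

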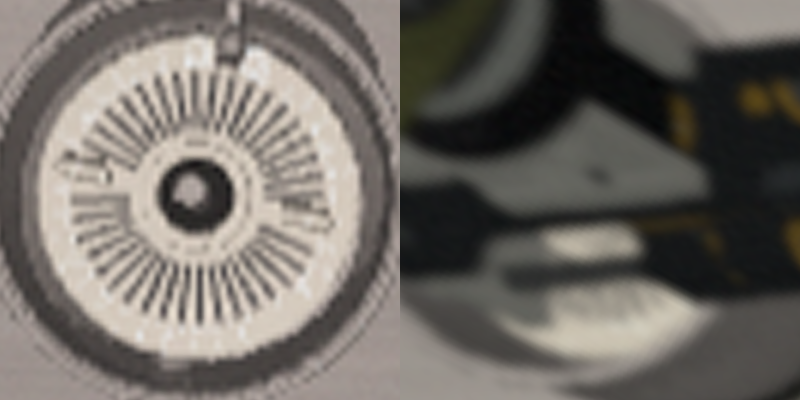

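Run:
```python
from h import *
ims=[]
for i in range(3):
    c=manip.camera("top"); ims.append(c["img"].astype(float))
q=np.mean(ims,0).astype(np.uint8)
def rect(z):
    w=[(AX[0]+a,AX[1]+b) for a,b in((85,25),(85,-45),(35,-45),(35,25))]
    src=np.float32([proj(c,(*p,z)) for p in w]); H=cv2.getPerspectiveTransform(src,np.float32([(0,0),(770,0),(770,550),(0,550)]))
    return cv2.warpPerspective(q,H,(770,550),flags=cv2.INTER_CUBIC)
im=np.ascontiguousarray(rect(151))
for a in range(-24,8,4):
    t=np.radians(a)
    for r in (46,78):
        cv2.circle(im,(int(11*(25-r*np.sin(t))),int(11*(85-r*np.cos(t)))),3,(255,0,0) if a!=-12 else (0,255,0),-1)
cv2.imwrite("pics/m4.png",im[:,:,::-1])
```

```text
(no output)
```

View pics/m4.png

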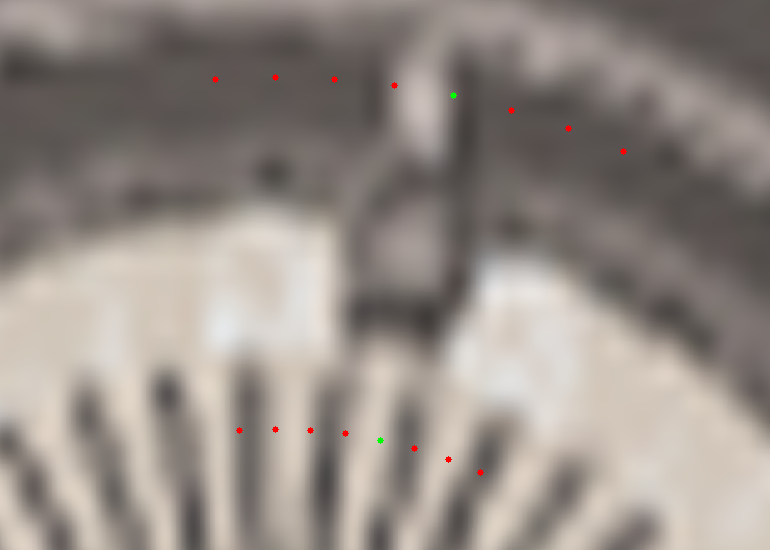

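The zoomed view, at 11 px/mm, shows the pin's tip at about (412,245) inside the notch. The notch sides are at about 342 and 475, so the offset is about 1 mm or less, inside the 2 mm tolerance. I'll press the plate beside the tab next.

Run:
```python
from h import *
p=np.array(arc(-84,164)); y=np.radians(6)
s=p+[np.cos(y)*-120+np.sin(y)*170, np.sin(y)*-120-np.cos(y)*170,70,0]; print(s)
print(rows(s,[arc(-75,234),arc(-75,165)]))
```

```text
[ 498.83099216 -120.3656231   234.            6.        ]
[[0, 127.0, -170.6, 0.0, np.float64(-9.0)], [0, 127.0, -170.6, 69.0, np.float64(-9.0)]]
```

Call:
{"api": "send_rows", "payload": {
  "series": [
    [[0, 25, -34, 0, -2], [0, 50, -68, 0, -4], [0, 80, -106, 0, -6], [0, 108, -145, 0, -8], [0, 127, -170.6, 0, -9], [0, 127, -170.6, 0, -9], [0, 127, -170.6, 30, -9], [0, 127, -170.6, 55, -9], [0, 127, -170.6, 69, -9], [0, 127, -170.6, 69, -9]]
  ]
}}

```text
clock: 9.25
eef_pos: [606.7, 62.4, 163.2]
eef_rot: [-3.141, 0.003, 0.262]
wrist_force: [0.5, -0.8, 0.1]
finger_gap: 0.6
```

Run:
```python
from h import *
manip.camera("side");s=manip.read_state(); print(s["clock"],s["eef_pos"],s["eef_rot"],s["wrist_force"],arc(-75,165))
```

```text
9.3 [607.2834753   62.48702285 164.96575953] [-3.14142909e+00  8.98524791e-04  2.61812372e-01] [-0.5712416   0.42574673  0.78250192] (np.float64(607.3468570296135), np.float64(62.533337816991924), 165, 15)
```

Contact should come at TCP 159. I step down slowly.

Call:
{"api": "send_rows", "payload": {
  "series": [
    [[0, 0, 0, 2, 0], [0, 0, 0, 4, 0], [0, 0, 0, 5, 0], [0, 0, 0, 6, 0], [0, 0, 0, 7, 0], [0, 0, 0, 8, 0], [0, 0, 0, 8.5, 0], [0, 0, 0, 9, 0], [0, 0, 0, 9, 0]]
  ]
}}

```text
clock: 10.2
eef_pos: [607.6, 62.7, 156.6]
eef_rot: [3.141, -0.001, 0.262]
wrist_force: [-1.6, -0.7, 4.7]
finger_gap: 0.8
```

Call:
{"api": "send_rows", "payload": {
  "series": [
    [[0, 0, 0, 0.5, 0], [0, 0, 0, 1, 0], [0, 0, 0, 1.5, 0], [0, 0, 0, 2, 0], [0, 0, 0, 2.5, 0], [0, 0, 0, 3, 0], [0, 0, 0, 3, 0]]
  ]
}}

```text
clock: 10.9
eef_pos: [607.6, 62.6, 153.5]
eef_rot: [3.141, -0.001, 0.262]
wrist_force: [-0.4, 0.2, 4.9]
finger_gap: 0.5
```

Down 5.5 mm at about 5 N, so the notch is past the pin tip (it would have stopped by 3 mm). I carry on to home at TCP 147.

Call:
{"api": "send_rows", "payload": {
  "series": [
    [[0, 0, 0, 1, 0], [0, 0, 0, 2, 0], [0, 0, 0, 3, 0], [0, 0, 0, 4, 0], [0, 0, 0, 4.5, 0], [0, 0, 0, 5, 0], [0, 0, 0, 5.5, 0], [0, 0, 0, 5.5, 0]]
  ]
}}

```text
clock: 11.7
eef_pos: [607.6, 62.7, 147.9]
eef_rot: [3.141, -0.001, 0.262]
wrist_force: [0.2, 0.1, 4.1]
finger_gap: 0.2
```

Call:
{"api": "send_rows", "payload": {
  "series": [
    [[0, 0, 0, 0.5, 0], [0, 0, 0, 1, 0], [0, 0, 0, 1.3, 0], [0, 0, 0, 1.6, 0], [0, 0, 0, 1.6, 0], [0, 0, 0, 1.6, 0]]
  ]
}}

```text
clock: 12.3
eef_pos: [607.9, 62.7, 147.1]
eef_rot: [3.141, -0.002, 0.262]
wrist_force: [-1.3, 0.6, 10.1]
finger_gap: 0.3
```

The force rose to 10 N at TCP 147.1, which puts the plate at 139, so it has bottomed out. I retreat straight up and aside.

Call:
{"api": "send_rows", "payload": {
  "series": [
    [[0, 0, 0, -10, 0], [0, 0, 0, -45, 0], [0, 0, 0, -85, 0], [0, 0, 40, -90, 0], [0, -20, 80, -90, 0], [0, -60, 120, -90, 0], [0, -100, 160, -90, 0], [0, -140, 190, -90, 0], [0, -140, 190, -90, 0]]
  ]
}}

```text
clock: 13.2
eef_pos: [519.1, -160.2, 236.3]
eef_rot: [3.141, 0.001, 0.259]
wrist_force: [0.3, -0.5, -0.1]
finger_gap: 0.8
```

```bash
python3 look.py m5.png 139
```

```text
13.2 [ 519.09922408 -160.15573783  236.31035849] [3.14129279e+00 5.27741103e-04 2.58694919e-01] [ 0.26931222 -0.49531544 -0.06827348]
```

View pics/m5.png

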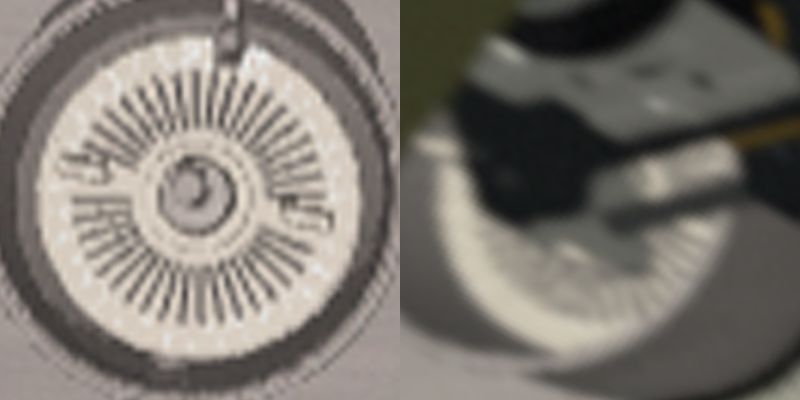

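The rectified top view at z=139 shows the pin inside the notch at about (230,45). The disc matches its 64 mm radius (columns 38 to 360), and the chimney top now stands bare above the collar. The hand is clear of everything, so I hand the job in.

Run:
```python
from h import *
print(manip.sign_off())
```

```text
the job is handed in; nothing more can be done
None
```

The strainer is turned round and pressed home, and the job was handed in at about 13.5 s. `sign_off` reports no verdict.

- **What I did:** I turned the strainer about 100° clockwise by pushing one tab with the closed fingertips. Then I pressed the plate down beside that tab and moved the arm clear.
- **Alignment:** before pressing, the zoomed top view put the notch about 1 mm or less from the pin. The last top view shows the pin inside the notch.
- **Seating:** the plate went down steadily at about 5 N, with no stop at 1–3 mm. It bottomed out with the fingertip at 139 mm above the counter and 10 N, so about 12 mm of travel. No force reading went above about 10 N.
- **Weak or missing checks:**
  - The arm partly blocked the side camera in the last look, so the final check rests on the top view and the fingertip height.
  - I did not re-measure the bowl, reamer, egg cup and pastry wheel. The planned path kept clear of them, and no unexpected force showed.
  - One network report of the egg cup in the top view was wrong: it gave the press's position. I did not use it.

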